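Build up the sieve set on its receiver pot

ROBOT

A 6-joint arm with a two-finger parallel gripper is mounted at the origin on a cart in front of the work surface, level with it; the furniture and walls round the work are solid. World frame = base frame: x ahead of the robot, y to its left, z up, the work surface at z = 0. Lengths are in m, angles in rad, forces in N, time in s.
With the tool pointing down it reaches from about 0.375 to 0.975 m from the base axis. Payload 3.8 kg.
Tool frame: the origin (TCP) lies on the centre line of the jaws, within the pads' length; the fingertips stand 25 mm ahead of it and the grasp point (between the pads) lies 6 mm ahead of it (manip.tip_extent is the distance from the TCP to the fingertips, in m); z points along the fingers, x is the direction in which the jaws open and shut, and the axes are right-handed (so a half turn about z gives the same grasp; the last joint's range is limited). The gripper opens to 88 mm and grips with 3 to 60 N. Pads are 18 mm wide; open, the fingers measure 123 mm over their backs; the gripper's body (75 mm by 187 mm) begins 45 mm behind the grasp point.
Start: joints at [1.231, 0.264, 1.604, -0, 1.274, -0.037], TCP at [0.201, 0.644, 0.264] pointing down, gripper open.
Joint ranges: [-2.63, 2.63], [-0.94, 2.18], [0.31, 2.57], [-1.31, 4.45], [0, 2.66], [-2.55, 2.55]. Speed limits (rad/s): [2.57, 2.57, 3.14, 3.14, 3.14, 3.14].

INTERFACE

Orientations are given as a unit quaternion [x, y, z, w].
In Python, from workcell import manip, move_gripper, status, optics gives the robot as it stands. The module is installed in compiled form; this text tells all that it offers. Calls block until the motion is done:
- manip.move_pose(position, orientation): joint-space move of the TCP to a pose.
- manip.move_straight(position, max_speed=0.15, attitude=None, stop_force=None): straight line of the TCP; attitude=None keeps the orientation; max_speed is the mean speed in m/s. With stop_force (N) it stops when the force on the tool has changed by that much, and returns True; else False.
- manip.movej(angles): joint-space move.
- move_gripper(opening, strength=None): opening from 0.0 (shut) to 1.0 (fully open); strength is the grip in N (None keeps the last); returns when the fingers have stopped.
- manip.wait(seconds).
- manip.solve_ik(position, orientation): joint angles nearest the present ones, or None.
- status.get_state(): the state.
- optics.capture(name): name is "scene" or "top"; returns the picture (420x560x3 uint8, red, green, blue); there is no depth.
- optics.calibration(name): a dict with "fx", "fy", "cx", "cy" (pixels), "k1" (the pictures are not rectified: a ray, as slopes to the right and down, at radius r is drawn at 1 + k1 r^2 times it, then the intrinsics apply), "R" (3x3) and "t" (3): a world point X has camera coordinates R X + t. Camera axes: x right, y down, z forward; pixel columns grow to the right and rows downward; lengths in m; the calibration is good to about 2 mm. A picture is of the moment at which its call begins. calibration takes no time and is no camera call.
A pose or a line that the arm cannot do raises manip.PlanningError and nothing moves.
- manip.finish_job(): hands the job in, once; it reports no verdict.
The state is a dict: "clock": time; "q": joint angles; "qd": joint speeds; "tau": joint torques, N m; "ee_pos": TCP position; "eef_rot": TCP orientation; "wrist_force": force on the tool from outside, world axes, zero at the start; "torque": the same for the moment, N m; "width": opening from 0.0 (shut) to 1.0 (fully open).
Only numpy, scipy, OpenCV 4.12 (cv2) and the standard library are available. Lean on these libraries where they do the work, as an engineer would, in place of code of your own. Each camera call takes 0.05 s, during which the arm holds its last target.

TASK

Get the sieve set ready for sieving a sample: build it up on the fixed steel receiver pot, one piece at a time from the bottom up, first the large sieve, then the middle one, then the small one, and last the lid with the black knob. Each piece must sit fully home, flat and upright on the one below; let go of everything at the end, and leave the small bottle and the little coverslip box that stand among the pieces where they are.

Things in the scene. Friction and masses are not known exactly. Their poses are not given: they have to be found in the camera images.
- receiver_rim (a point): receiver pot: plain open steel pot, 72 mm outer diameter, 62 mm bore, 43 mm deep inside, 55 mm high, on a wider black rubber foot (88 mm across); fixed to the worktop, empty and with no mesh in it. The point is the centre of its mouth at the height of the rim, 55 mm above the worktop; z is up.
- large_sieve_center (a point): the largest (widest) steel sieve, loose, 60 mm high, about 120 g: open collar (outside 64, bore 56, 38 mm high and deep, mesh floor) to hold it by, flange 76 across, 4 thick, and below it a skirt 54 across, 18 high, foot bevelled. Stands on the skirt. Point: its centre, 30 mm above the foot, 8 above the flange top, z up. Home: skirt inside the receiver pot (bore 62 mm), flange flat on that rim.
- middle_sieve_center (a point): the middle-sized steel sieve, loose, 60 mm high, about 120 g: open collar (outside 50, bore 42, 38 mm high and deep, mesh floor) to hold it by, flange 64 across, 4 thick, and below it a skirt 48 across, 18 high, foot bevelled. Stands on the skirt. Point: its centre, 30 mm above the foot, 8 above the flange top, z up. Home: skirt inside the large sieve's collar (bore 56 mm), flange flat on that rim.
- small_sieve_center (a point): the smallest (narrowest) steel sieve, loose, 60 mm high, about 120 g: open collar (outside 38, bore 30, 38 mm high and deep, mesh floor) to hold it by, flange 50 across, 4 thick, and below it a skirt 34 across, 18 high, foot bevelled. Stands on the skirt. Point: its centre, 30 mm above the foot, 8 above the flange top, z up. Home: skirt inside the middle sieve's collar (bore 42 mm), flange flat on that rim.
- lid_center (a point): lid, loose, 43 mm high, about 50 g: steel disc 40 across, 5 thick; below it a plug 22 across, 10 high, foot bevelled; above it a black round knob 16 across, 28 high, to hold it by. Stands on the plug. Point: its centre, 21.5 mm above the foot, 6.5 above the disc top, z up. Home: plug inside the small sieve's collar (bore 30), disc flat on its rim.
- oil_bottle_center (a point): small pale immersion-oil bottle with a white cap, 25 mm across and 52 mm high, loose, a bystander to be left alone. The point is its centre, 26 mm up.
- coverslip_box_center (a point): little white box with a blue top, 31 x 31 x 20 mm, loose, a bystander to be left alone. The point is its centre, 10 mm up.
Mind the look-alikes: they are no part of the job. Leave any pink look-alike of the part that bears large_sieve_center alone.

How it is judged:
By the outcome, as a careful person would: the job done as asked, in the order asked, and still so for the second after the job is handed in, with the robot touching nothing.
It also fails if it takes over 104 s, if anything falls off the work surface, if the arm or the gripper's body presses on something with over 40 N, if the wrist force passes 120 N, or if a joint passes its speed limit or range.

## Working session

There is one attempt and no reset: what is moved stays moved. The work goes in short steps, each a Python script; the robot and the scene stay as the last script left them, time stands still between calls to the robot, and variables do not carry over. Pictures are saved under pics/ and viewed, and the job is handed in when it is done.

```bash
mkdir -p pics
python3 - <<'E'
from workcell import manip, move_gripper, status, optics
import cv2
for n in("scene","top"):
    im=optics.capture(n); cv2.imwrite(f"pics/{n}0.png",im[:,:,::-1])
    print(n,optics.calibration(n))
print(status.get_state(),manip.tip_extent)
E
```

```text
scene {'fx': 522.6453915113855, 'fy': 522.6453915113855, 'cx': 278.03408282752184, 'cy': 210.25524086118216, 'k1': 0.04696791296247952, 'R': array([[ 0.64757148, -0.7619526 , -0.00891178],
       [-0.33478743, -0.27398568, -0.90158151],
       [ 0.68452068,  0.58682202, -0.43251746]]), 't': array([-0.2804654 ,  0.30718894,  0.755936  ])}
top {'fx': 499.7331969375281, 'fy': 499.7331969375281, 'cx': 283.07189856954056, 'cy': 206.9964678234864, 'k1': -0.10978824456324172, 'R': array([[ 0.01881327, -0.99982117,  0.00191911],
       [-0.97887346, -0.0188099 , -0.20359993],
       [ 0.20359962,  0.00195182, -0.97905229]]), 't': array([0.13974205, 0.60517635, 1.10947108])}
{'clock': 0.1, 'q': array([ 1.23109015e+00,  2.64681604e-01,  1.60520045e+00, -5.51970647e-06,
        1.27369599e+00, -3.69262902e-02]), 'qd': array([-0.00043019, -0.00203915, -0.00259081,  0.00112713, -0.00044038,
       -0.00080346]), 'tau': array([ 1.04279327e-04, -5.03617215e+01, -3.58074296e+01,  7.30405468e-02,
        2.33443984e-02, -3.82289102e-05]), 'ee_pos': array([0.20109681, 0.64374702, 0.26252987]), 'eef_rot': array([ 8.05658723e-01,  5.92379132e-01, -8.19454337e-04,  5.60305529e-04]), 'wrist_force': array([ 0.60137942, -1.16136   ,  0.17175429]), 'torque': array([ 0.01230584, -0.0087238 ,  0.00913446]), 'width': 0.9985695756876776} 0.025
```

View pics/scene0.png

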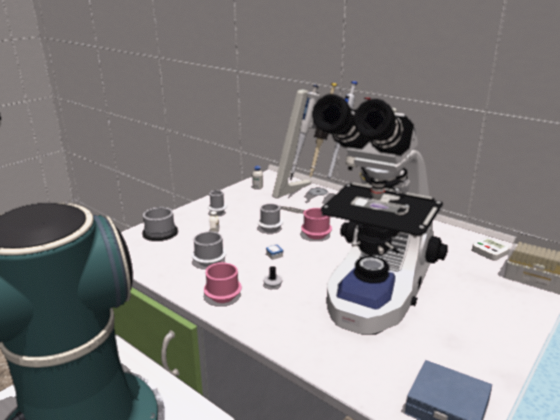

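View pics/top0.png

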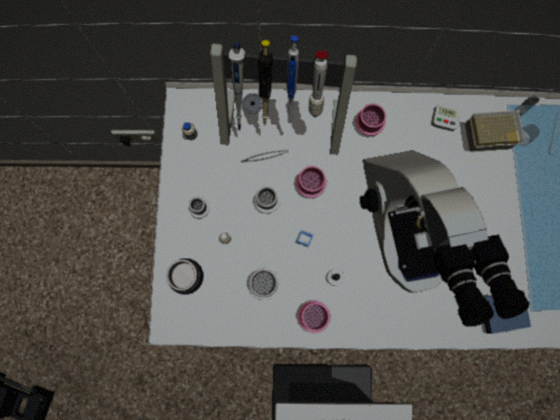

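The top view shows the receiver at (184,276), the grey sieves at (263,284), (266,199) and (198,207), and the lid at (335,277). The bottle is at (225,238) and the coverslip box at (304,239). The pink look-alikes are at (311,181), (372,120) and (314,317), and there is another bottle with a blue cap at (189,130). I'll check these in a close crop and get first positions.

```bash
cat > h.py <<'E'
import numpy as np, cv2
from workcell import manip, move_gripper, status, optics
def ray(n,uv):
    c=optics.calibration(n); K=np.array([[c['fx'],0,c['cx']],[0,c['fy'],c['cy']],[0,0,1]])
    p=cv2.undistortPoints(np.array([[uv]],float),K,np.array([c['k1'],0,0,0,0]))[0,0]
    R=c['R'];return -R.T@c['t'], R.T@np.array([p[0],p[1],1.])
def onplane(n,uv,z):
    o,d=ray(n,uv); return (o+d*(z-o[2])/d[2])
def proj(n,P):
    c=optics.calibration(n); K=np.array([[c['fx'],0,c['cx']],[0,c['fy'],c['cy']],[0,0,1]])
    return cv2.projectPoints(np.array(P,float).reshape(-1,3),cv2.Rodrigues(c['R'])[0],c['t'],K,np.array([c['k1'],0,0,0,0]))[0].reshape(-1,2)
E
python3 - <<'E'
from h import *
t=cv2.imread('pics/top0.png');s=cv2.imread('pics/scene0.png')
cv2.imwrite('pics/top0c.png',cv2.resize(t[165:335,160:360],None,fx=4,fy=3.5,interpolation=cv2.INTER_CUBIC)[:600])
cv2.imwrite('pics/scene0c.png',cv2.resize(s[160:310,120:350],None,fx=3.4,fy=3.4,interpolation=cv2.INTER_CUBIC))
for n,uv,z in[('recv',(184,276),.055),('L',(263,284),.06),('M',(266,199),.06),('S',(198,207),.06),('lid',(335,276),.043),('bot',(225,238),.052),('box',(304,239),.02),('pink',(311,181),.06),('pink2',(314,317),.06)]:
    P=onplane('top',uv,z);print(n,P.round(3),proj('scene',P).round())
E
```

```text
recv [0.437 0.377 0.055] [[159. 214.]]
L [0.423 0.194 0.06 ] [[206. 237.]]
M [0.621 0.192 0.06 ] [[268. 207.]]
S [0.599 0.352 0.06 ] [[215. 193.]]
lid [0.445 0.027 0.043] [[271. 266.]]
bot [0.528 0.286 0.052] [[213. 212.]]
box [0.534 0.1   0.02 ] [[273. 247.]]
pink [0.667 0.086 0.06 ] [[314. 213.]]
pink2 [0.35  0.077 0.06 ] [[220. 269.]]
```

View pics/top0c.png

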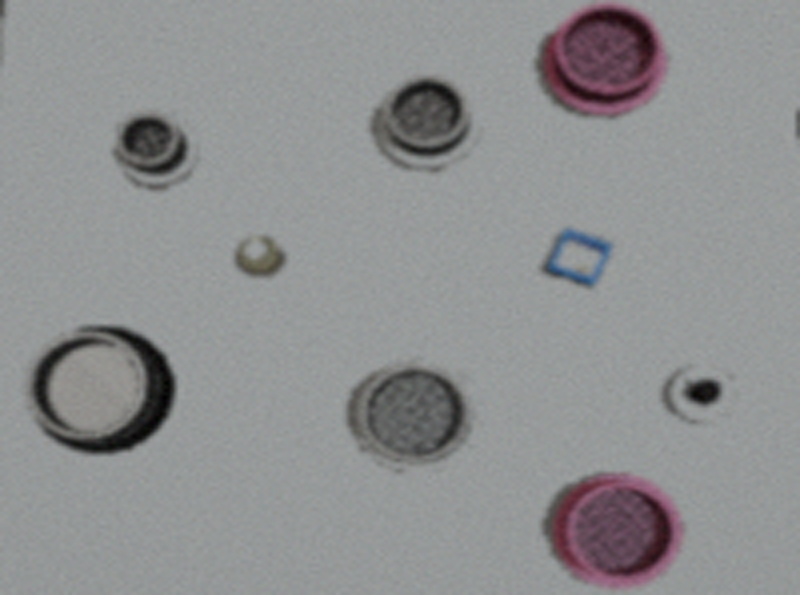

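View pics/scene0c.png

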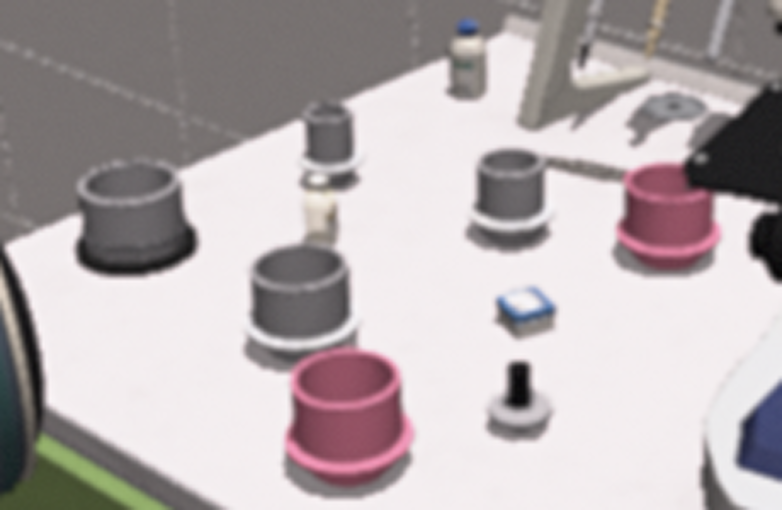

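The choice is clear: the grey steel pieces and the black-knobbed lid are ours, and all pink ones are look-alikes. Next I'll refine the centres using masks in both views.

```bash
cat > meas.py <<'E'
from h import *
def meas(t,s,items):
    tg=cv2.cvtColor(t,cv2.COLOR_RGB2GRAY) ; sg=cv2.cvtColor(s,cv2.COLOR_RGB2GRAY)
    print('bg',np.median(tg[200:300,230:330]),np.median(sg[230:300,170:330]))
    out=[]
    for n,P,r,z in items:
        # scene: silhouette midpoints at collar band
        a=[]
        for zz in z:
            q=proj('scene',[[*P,zz]])[0]; w=proj('scene',[[P[0]+.65*r,P[1]-.75*r,zz]])[0]; hw=abs(w[0]-q[0])
            y=int(round(q[1])); x0=int(q[0]-hw-8); row=cv2.GaussianBlur(sg,(1,3),0)[y,x0:int(q[0]+hw+9)].astype(float)
            g=np.diff(row); L=len(g)//2
            def sub(k,g):
                k=int(k); 
                w=np.abs(g[max(k-1,0):k+2]); return (w*np.arange(max(k-1,0),max(k-1,0)+len(w))).sum()/w.sum()
            l=sub(np.argmin(g[:L]),g); rr=sub(L+np.argmax(g[L:]),g)
            a.append((x0+.5+l,x0+.5+rr,y,zz))
        for l,rr,y,zz in a:
            o,d=ray('scene',((l+rr)/2,y)); nrm=np.array([d[1],-d[0]]);nrm/=np.linalg.norm(nrm)
            print(n,'scene width px',round(rr-l,1),'offset of guess from axis plane mm',round(1e3*nrm@(np.array(P)-o[:2]),1),'nrm',nrm.round(2))
E
python3 - <<'E'
from meas import *
t=cv2.imread('pics/top0.png')[:,:,::-1].copy();s=cv2.imread('pics/scene0.png')[:,:,::-1].copy()
def top(uv,z): return onplane('top',uv,z)[:2]
it=[('recv',top((183.4,275.2),.055),.036,(.03,.036,.042)),('L',top((263.4,282.4),.06),.032,(.034,.04,.046)),('M',top((266.6,197.5),.06),.025,(.034,.04,.046)),('S',top((196.8,204.6),.06),.019,(.034,.04,.046)),('lid',top((335.4,276.4),.043),.008,(.025,.03,.035))]
for i in it: print(i[0],np.round(i[1],4))
meas(t,s,it)
# big crops
for n,uv in [('recv',(184,276)),('L',(263,284)),('M',(266,199)),('S',(198,207)),('lid',(335,276))]:
    pass
row=[cv2.resize(t[v-22:v+22,u-22:u+22],(264,264),interpolation=cv2.INTER_NEAREST) for u,v in [(184,276),(263,284),(266,199),(198,207),(335,276),(225,238)]]
row=[cv2.convertScaleAbs(r,alpha=1.3) for r in row]
cv2.imwrite('pics/tops.png',np.vstack([np.hstack(row[:3]),np.hstack(row[3:])])[:,:,::-1])
E
```

```text
recv [0.4387 0.3782]
L [0.4262 0.1928]
M [0.625  0.1905]
S [0.6047 0.3547]
lid [0.444  0.0265]
bg 153.0 239.0
recv scene width px 30.0 offset of guess from axis plane mm 3.2 nrm [ 0.82 -0.57]
recv scene width px 30.8 offset of guess from axis plane mm 4.3 nrm [ 0.82 -0.57]
recv scene width px 30.6 offset of guess from axis plane mm 3.8 nrm [ 0.82 -0.57]
L scene width px 28.8 offset of guess from axis plane mm 1.6 nrm [ 0.76 -0.65]
L scene width px 28.8 offset of guess from axis plane mm 1.4 nrm [ 0.76 -0.65]
L scene width px 29.1 offset of guess from axis plane mm 1.4 nrm [ 0.76 -0.65]
M scene width px 19.8 offset of guess from axis plane mm -0.6 nrm [ 0.66 -0.75]
M scene width px 19.8 offset of guess from axis plane mm -0.8 nrm [ 0.66 -0.75]
M scene width px 19.8 offset of guess from axis plane mm -0.9 nrm [ 0.66 -0.75]
S scene width px 13.9 offset of guess from axis plane mm 0.8 nrm [ 0.74 -0.67]
S scene width px 13.9 offset of guess from axis plane mm 0.6 nrm [ 0.74 -0.67]
S scene width px 13.9 offset of guess from axis plane mm 0.4 nrm [ 0.74 -0.67]
lid scene width px 6.2 offset of guess from axis plane mm -1.9 nrm [ 0.66 -0.75]
lid scene width px 6.6 offset of guess from axis plane mm -1.3 nrm [ 0.66 -0.75]
lid scene width px 6.6 offset of guess from axis plane mm -1.4 nrm [ 0.66 -0.75]
```

View pics/tops.png

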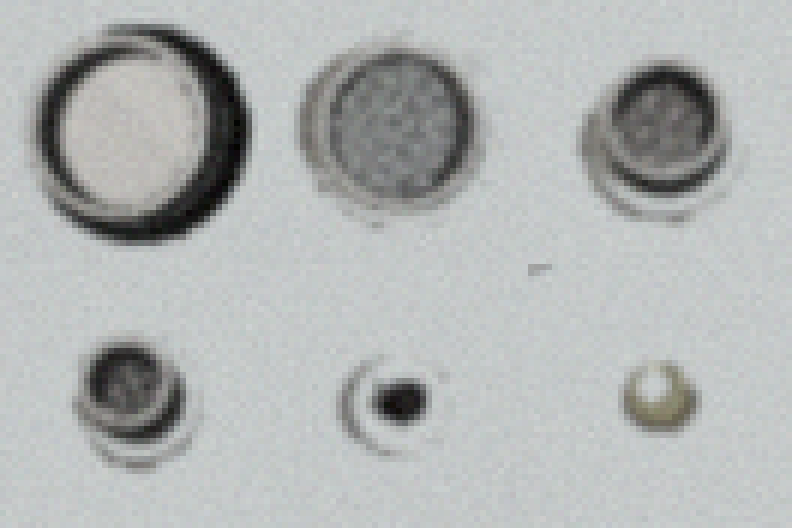

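```bash
cat > ortho.py <<'E'
from h import *
def ortho(cam,im,c,z,half=.06,res=.0005):
    n=int(2*half/res)+1
    xs=c[0]+half-res*np.arange(n); ys=c[1]+half-res*np.arange(n)   # row down = -x, col right = -y
    X,Y=np.meshgrid(xs,ys,indexing='ij')
    uv=proj(cam,np.c_[X.ravel(),Y.ravel(),np.full(X.size,z)]).astype(np.float32)
    return cv2.remap(im,uv[:,0].reshape(n,n).copy(),uv[:,1].reshape(n,n).copy(),cv2.INTER_CUBIC)
E
cat > view.py <<'E'
from ortho import *
import sys
def show(cam,im,items,fn,sel=None):
    tiles=[]
    for n,c,z,rs in items:
        o=cv2.resize(ortho(cam,im,c,z),(266,266),interpolation=cv2.INTER_CUBIC)
        o=cv2.convertScaleAbs(o,alpha=1.3 if cam=='top' else 1)
        for r in rs: cv2.circle(o,(133,133),int(round(r*266/.1205)),(255,0,0),1)
        cv2.putText(o,n,(5,15),0,.5,(0,0,255),1); tiles.append(o)
    while len(tiles)%3: tiles.append(np.zeros_like(tiles[0]))
    cv2.imwrite(fn,np.vstack([np.hstack(tiles[i:i+3]) for i in range(0,len(tiles),3)])[:,:,::-1])
E
python3 - <<'E'
from view import *
t=cv2.imread('pics/top0.png')[:,:,::-1].copy()
s=cv2.imread('pics/scene0.png')[:,:,::-1].copy()
it=[('recv',(.4387,.3782),.055,(.036,)),('L',(.4262,.1928),.06,(.032,)),('M',(.625,.1905),.06,(.025,)),('S',(.6047,.3547),.06,(.019,)),('lid',(.444,.0265),.043,(.008,)),('liddisc',(.444,.0265),.015,(.02,))]
show('top',t,it,'pics/o_top.png'); show('scene',s,it,'pics/o_scene.png')
E
```

```text
(no output)
```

View pics/o_top.png

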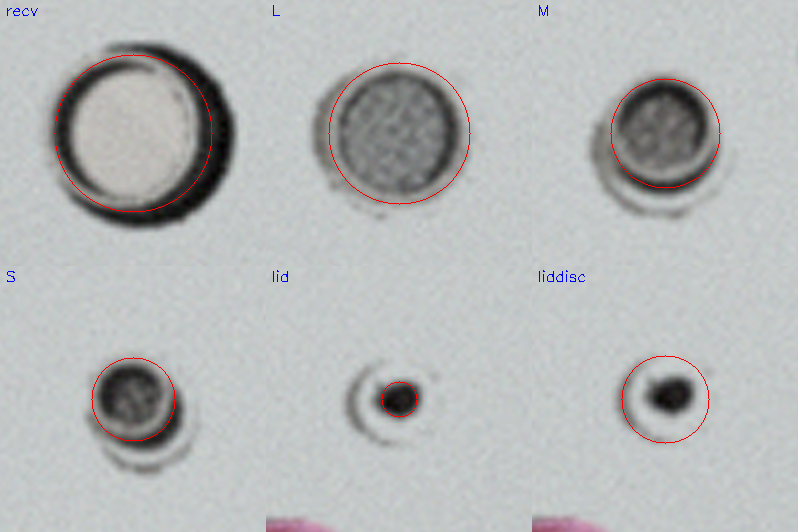

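View pics/o_scene.png

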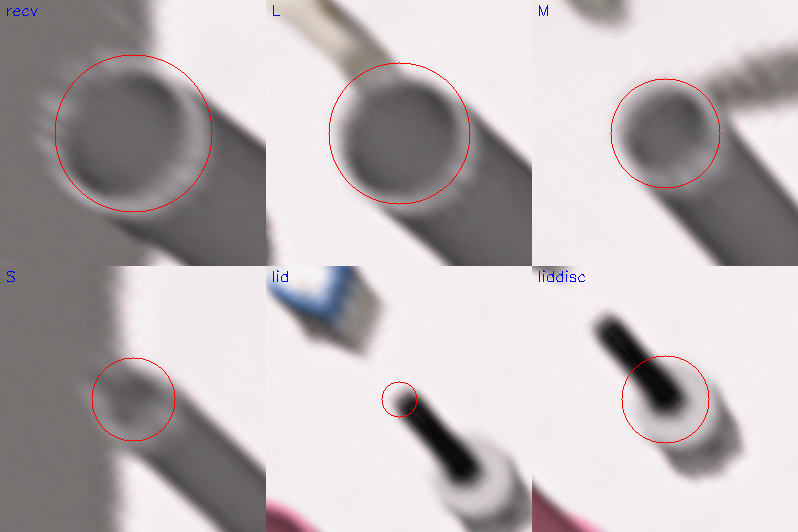

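```bash
cat > fit.py <<'E'
from ortho import *
from scipy.optimize import least_squares
def borefit(cam,im,c,z,rb,tol=.005,sign=1,amin=0):
    g=cv2.cvtColor(im,cv2.COLOR_RGB2GRAY); c=np.array(c,float)
    for it in range(4):
        A=np.deg2rad(np.arange(0,360,4)); R=np.arange(rb-tol,rb+tol,.00025)
        P=np.array([[c[0]+r*np.cos(a),c[1]+r*np.sin(a),z] for a in A for r in R])
        uv=proj(cam,P).astype(np.float32)
        v=cv2.remap(g,uv[:,:1].copy(),uv[:,1:].copy(),cv2.INTER_CUBIC).reshape(len(A),len(R)).astype(float)
        v=cv2.GaussianBlur(v,(9,3),0); d=sign*np.gradient(v,axis=1); d[:,:2]=d[:,-2:]=0
        k=d.argmax(1); s=d.max(1); ok=(s>max(amin,.3*np.median(s)))&(k>2)&(k<len(R)-3)
        E=np.c_[c[0]+R[k]*np.cos(A),c[1]+R[k]*np.sin(A)][ok]
        f=lambda p:(np.hypot(*(E-p[:2]).T)-p[2])*1e3
        q=least_squares(f,[*c,rb],loss='soft_l1',f_scale=.5); c=q.x[:2]
    return c,q.x[2],ok.sum(),np.median(np.abs(f(q.x)))
E
python3 - <<'E'
from fit import *
t=cv2.imread('pics/top0.png')[:,:,::-1].copy()
s=cv2.imread('pics/scene0.png')[:,:,::-1].copy()
for n,c,z,rb in [('recv',(.4387,.3797),.055,.031),('L',(.4262,.1928),.06,.028),('M',(.625,.1905),.06,.021),('S',(.6047,.3547),.06,.015)]:
    for cam,im in(('top',t),('scene',s)):
        r=borefit(cam,im,c,z,rb); print(n,cam,r[0].round(4),r[1].round(4),r[2],r[3].round(2))
r=borefit('top',t,(.444,.0265),.043,.008,.004);print('knob',r)
r=borefit('top',t,(.4387,.3797),.055,.036,.004,-1);print('recv outer top',r)
r=borefit('top',t,(.4387,.3797),.0,.044,.006,1);print('recv foot z0',r)
E
```

```text
recv top [0.4402 0.3831] 0.0312 60 0.24
recv scene [0.438  0.3825] 0.029 87 0.8
L top [0.4262 0.1932] 0.0277 90 0.31
L scene [0.4238 0.1925] 0.0267 90 0.81
M top [0.6285 0.1914] 0.0202 89 0.3
M scene [0.6266 0.1913] 0.0198 89 0.64
S top [0.6065 0.3559] 0.0142 90 0.19
S scene [0.6053 0.3546] 0.0133 88 1.12
knob (array([0.44380294, 0.02621222]), np.float64(0.008454087789746758), np.int64(90), np.float64(0.46181118383556863))
recv outer top (array([0.44033904, 0.38381054]), np.float64(0.03556626419563228), np.int64(57), np.float64(0.21332586709970486))
recv foot z0 (array([0.44026493, 0.38412446]), np.float64(0.043012329655483024), np.int64(90), np.float64(0.502226990706664))
```

Both views agree within about 2 mm, and I'll use the averages. Next I grasp the large sieve.

```bash
cat > act.py <<'E'
from h import *
RECV=np.array([.4393,.3830])
OBJ=dict(L=(.425,.193),M=(.6275,.1914),S=(.606,.3553),lid=(.4445,.0257))
def quat(deg): a=np.deg2rad(deg)/2; return [float(np.cos(a)),float(np.sin(a)),0.,0.]
def st(msg=''):
    s=status.get_state(); print(msg,'t',round(s['clock'],2),'p',s['ee_pos'].round(4),'F',s['wrist_force'].round(1),'M',s['torque'].round(2),'w',round(s['width']*88,1)); return s
def snap(cam,fn):
    im=optics.capture(cam); cv2.imwrite('pics/'+fn,im[:,:,::-1]); return im
def pick(n,phi,opn,zup,zg,force,open_now=True):
    x,y=OBJ[n]; q=quat(phi)
    if open_now: move_gripper(opn)
    manip.move_pose([x,y,zup],q); st('above')
    hit=manip.move_straight([x,y,zg],max_speed=.15,stop_force=10); st(f'down hit={hit}')
    if hit: return False
    move_gripper(0.,force); st('gripped')
    return True
E
python3 - <<'E'
from act import *
ok=pick('L',24,1.0,.14,.051,20)
if ok:
    x,y=OBJ['L']; manip.move_straight([x,y,.17],max_speed=.15); st('lifted')
    snap('scene','g1s.png');
E
```

```text
above t 2.19 p [0.4255 0.1938 0.1405] F [ 0.4 -0.1  0.5] M [-0.06  0.02 -0.02] w 88.0
down hit=False t 2.93 p [0.4256 0.1935 0.0515] F [-0.1  0.4  0.1] M [-0.08  0.07 -0.02] w 88.0
gripped t 3.42 p [0.4256 0.1932 0.0518] F [-1.3  0.9  6.1] M [-0.13  0.26 -0.  ] w 64.3
lifted t 4.36 p [0.4241 0.1927 0.1688] F [-0.1  0.8 -0.9] M [-0.07  0.05  0.01] w 64.3
```

View pics/g1s.png

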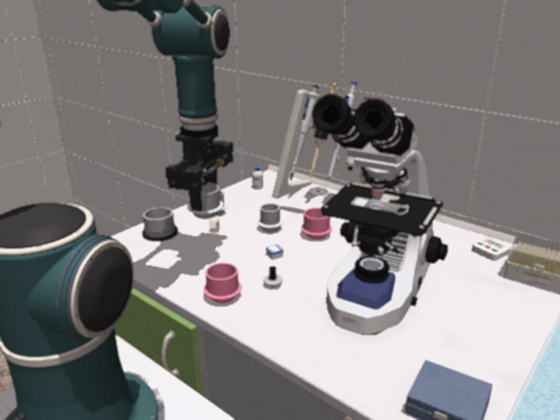

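The large sieve is held at (208,202), with the jaws at 64.3 mm matching the collar. Next I hover over the receiver and look.

Run:
```python
from act import *
manip.move_pose([*RECV,.17],quat(41)); 
manip.move_straight([*RECV,.116],max_speed=.15); st('hover')
s=snap('scene','h1s.png'); t=snap('top','h1t.png')
cs=cv2.resize(s[140:270,90:260],None,fx=4,fy=4,interpolation=cv2.INTER_CUBIC); cv2.imwrite('pics/h1sc.png',cs[:,:,::-1])
```

```text
hover t 5.7 p [0.4395 0.3819 0.116 ] F [ 0.1  0.5 -1.1] M [-0.01 -0.02  0.01] w 64.5
```

View pics/h1sc.png

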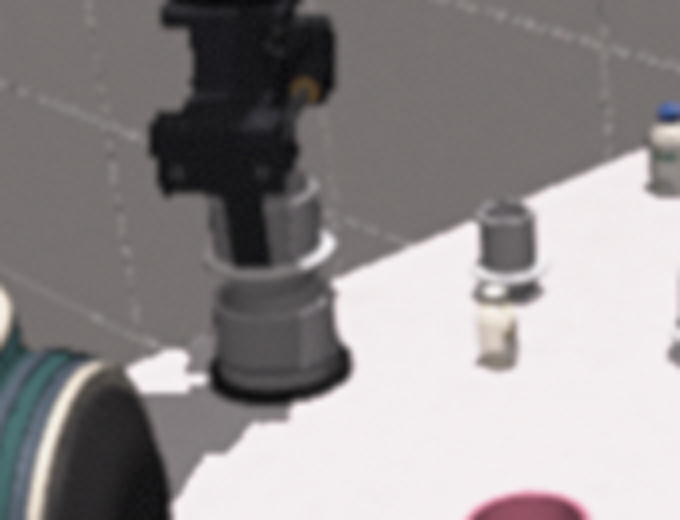

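The flange spans columns 206–338 and the pot 213–333, so the sieve is centred over the receiver. Lowering it now.

```bash
cat >> act.py <<'E'
def place(zhome,opn,zaway,over=.003,f=6):
    p=status.get_state()['ee_pos']
    hit=manip.move_straight([*RECV,zhome+over*-1],max_speed=.05,stop_force=f); s=st(f'place hit={hit}')
    return s['ee_pos'][2]-zhome
E
python3 - <<'E'
from act import *
d=place(.088,.9,.2); print('above home',d)
E
```

```text
place hit=True t 6.34 p [0.4389 0.3828 0.0881] F [1.  0.4 3.2] M [-0.03 -0.01  0.  ] w 64.5
above home 0.0001425136882666489
```

It stopped exactly at the home height (TCP 0.0881). I'll release, retreat and check.

Run:
```python
from act import *
move_gripper(.85); st('open')
manip.move_straight([*RECV,.20],max_speed=.2)
x,y=OBJ['M']; manip.move_pose([x,y,.16],quat(77)); move_gripper(.8); st('above M')
s=snap('scene','p1s.png'); t=snap('top','p1t.png')
from fit import *
for cam,im in(('top',t),('scene',s)):
    r=borefit(cam,im,RECV,.097,.028); print(cam,r[0].round(4),r[1].round(4),r[2],r[3].round(2))
cs=cv2.resize(s[140:270,120:320],None,fx=4,fy=4,interpolation=cv2.INTER_CUBIC); cv2.imwrite('pics/p1sc.png',cs[:,:,::-1])
```

```text
open t 6.71 p [0.4382 0.3822 0.0876] F [0.1 0.2 0.3] M [-0.09 -0.   -0.01] w 74.6
above M t 8.76 p [0.6271 0.1925 0.1603] F [0.7 0.2 0.2] M [ 0.04  0.01 -0.02] w 70.3
top [0.4396 0.3824] 0.0278 89 0.27
scene [0.4377 0.3816] 0.0257 83 1.02
```

View pics/p1sc.png

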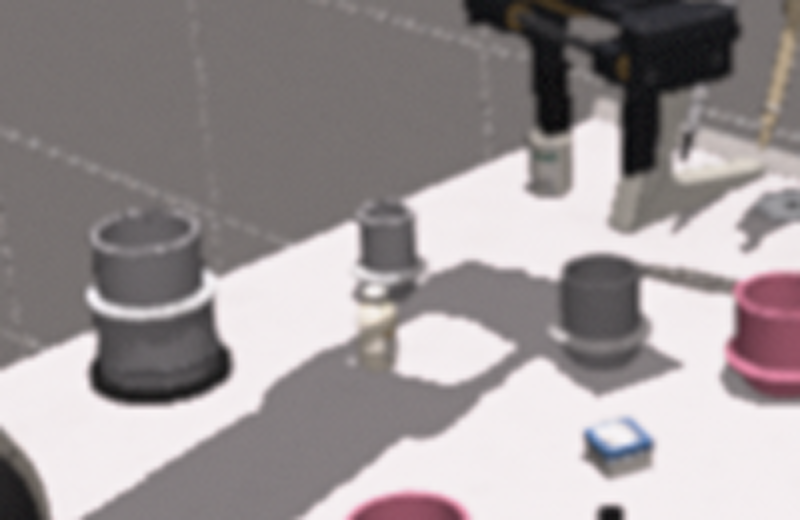

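View pics/p1t.png

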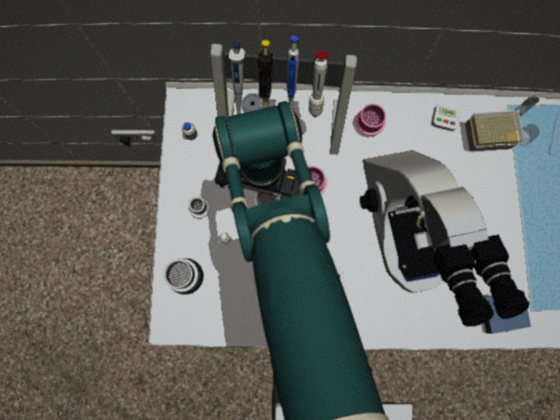

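The large sieve is seated flat on the receiver, with its flange at (150,295) in the crop and its rim centre at (0.4387, 0.382). The arm is above the middle sieve, so I pick that next.

```bash
sed -i 's/^RECV=.*/RECV=np.array([.4387,.3822])/' act.py
python3 - <<'E'
from act import *
ok=pick('M',77,.8,.13,.051,20,False)
if ok:
    x,y=OBJ['M']; manip.move_straight([x,y,.21],max_speed=.2); st('lifted')
    manip.move_pose([*RECV,.21],quat(101)); manip.move_straight([*RECV,.160],max_speed=.1); st('hover')
    s=snap('scene','h2s.png')
    cs=cv2.resize(s[130:260,90:260],None,fx=4,fy=4,interpolation=cv2.INTER_CUBIC); cv2.imwrite('pics/h2sc.png',cs[:,:,::-1])
E
```

```text
above t 9.11 p [0.6253 0.191  0.1278] F [-0.1 -0.3  0. ] M [-0.    0.04 -0.  ] w 70.4
down hit=False t 9.78 p [0.6284 0.1916 0.052 ] F [-0.4 -0.2 -0.2] M [0.01 0.02 0.01] w 70.4
gripped t 10.22 p [0.6284 0.1916 0.0524] F [-1.4 -0.7  5.4] M [-0.1   0.11 -0.01] w 50.1
lifted t 11.17 p [0.6263 0.1911 0.208 ] F [ 0.6  0.5 -1.7] M [ 0.01 -0.03  0.03] w 49.8
hover t 12.86 p [0.4391 0.3821 0.16  ] F [-0.8 -1.2 -0.5] M [ 0.07 -0.02 -0.03] w 49.9
```

View pics/h2sc.png

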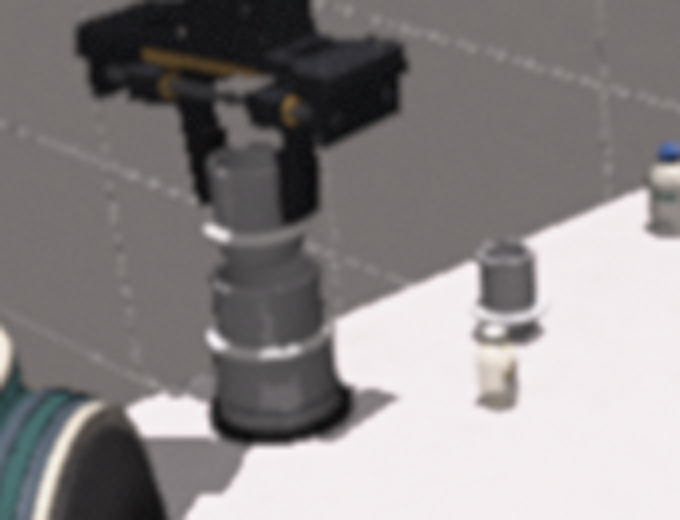

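Pot centre is at column 274, L flange at 269, L collar at 266 and M flange at 261. That steady shift is perspective lean, so M is aligned. Lowering.

Run:
```python
from act import *
d=place(.1305,.9,.2); print('above home',d)
```

```text
place hit=True t 13.47 p [0.4383 0.382  0.1308] F [-0.  -0.1  3.4] M [-0.02 -0.01  0.07] w 50.0
above home 0.00025662709753063173
```

Run:
```python
from act import *
move_gripper(.75); st('open')
manip.move_straight([*RECV,.23],max_speed=.2)
x,y=OBJ['S']; manip.move_pose([x,y,.16],quat(120)); move_gripper(.68); st('above S')
s=snap('scene','p2s.png'); t=snap('top','p2t.png')
from fit import *
for cam,im in(('top',t),('scene',s)):
    r=borefit(cam,im,RECV,.139,.021); print(cam,r[0].round(4),r[1].round(4),r[2],r[3].round(2))
cs=cv2.resize(s[110:260,110:300],None,fx=4,fy=4,interpolation=cv2.INTER_CUBIC); cv2.imwrite('pics/p2sc.png',cs[:,:,::-1])
```

```text
open t 13.91 p [0.4376 0.3814 0.1301] F [ 0.2 -0.3  0.6] M [ 0.04  0.01 -0.03] w 66.3
above S t 15.62 p [0.6054 0.3562 0.1613] F [ 0.2  0.  -0.5] M [0.12 0.01 0.01] w 59.9
top [0.4389 0.3807] 0.0201 84 1.39
scene [0.4381 0.3781] 0.0222 78 1.27
```

View pics/p2sc.png

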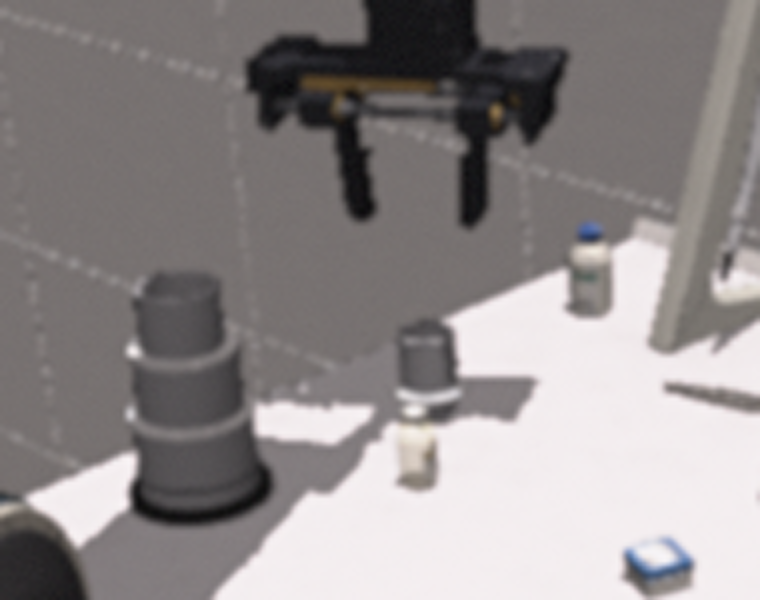

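View pics/p2t.png

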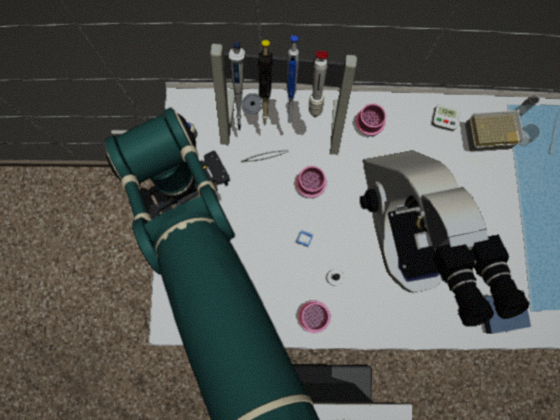

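The middle sieve sits flat and its flange is parallel to L's in the scene view. The top view of the stack is hidden by the arm, so that fit doesn't count. Next is the small sieve, keeping the place pose where M was released.

Run:
```python
from act import *
ok=pick('S',120,.68,.13,.051,20,False)
if ok:
    x,y=OBJ['S']; manip.move_straight([x,y,.245],max_speed=.2); st('lifted')
    manip.move_pose([*RECV,.245],quat(131)); manip.move_straight([*RECV,.205],max_speed=.1); st('hover')
    s=snap('scene','h3s.png')
    cs=cv2.resize(s[110:260,90:260],None,fx=4,fy=4,interpolation=cv2.INTER_CUBIC); cv2.imwrite('pics/h3sc.png',cs[:,:,::-1])
```

```text
above t 15.97 p [0.6039 0.3544 0.1276] F [ 0.7 -0.1  0.1] M [ 0.05  0.04 -0.03] w 59.8
down hit=False t 16.65 p [0.6067 0.3557 0.0519] F [1.8 0.1 0.8] M [0.08 0.07 0.06] w 59.5
gripped t 17.12 p [0.6067 0.3558 0.0522] F [-0.2 -0.3  3.9] M [ 0.05  0.08 -0.03] w 37.1
lifted t 18.24 p [0.6051 0.3547 0.2429] F [ 0.2  0.7 -2.1] M [ 0.1   0.05 -0.05] w 37.1
hover t 19.51 p [0.4392 0.3819 0.2044] F [-0.3 -0.  -0.9] M [ 0.03  0.05 -0.01] w 36.8
```

View pics/h3sc.png

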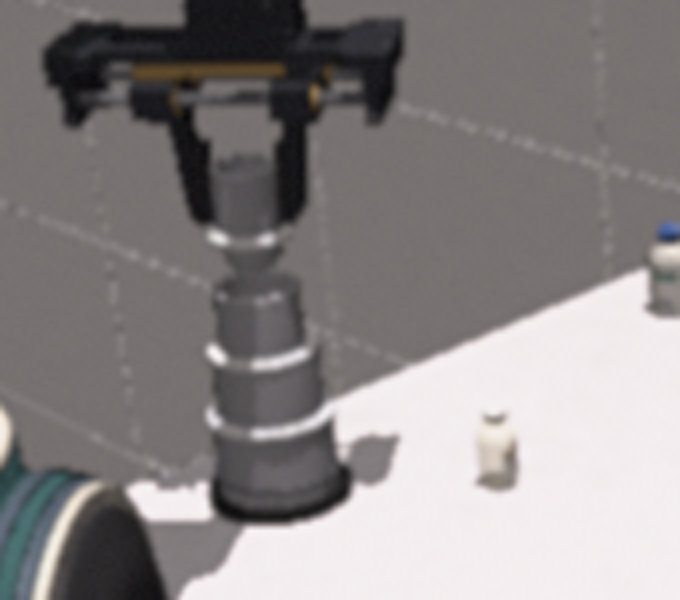

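Run:
```python
from act import *
s=cv2.imread('pics/h3s.png'); c=s[145:225,125:185]
c=cv2.resize(c,None,fx=8,fy=7.4,interpolation=cv2.INTER_CUBIC); c=cv2.convertScaleAbs(c,alpha=1.5)
for dx in (): pass
# expected axis columns
for z in(.055,.097,.139,.157+.0,.175,.213): print(z,proj('scene',[[.4387,.382,z]]).round(1))
for z in np.arange(.05,.22,.005):
    u,v=proj('scene',[[.4387,.382,z]])[0]; cv2.circle(c,(int((u-125+.5)*8),int((v-145+.5)*7.4)),1,(0,0,255),-1)
cv2.imwrite('pics/h3z.png',c)
```

```text
0.055 [[158.  212.8]]
0.097 [[156.1 196.8]]
0.139 [[154.  180.3]]
0.157 [[153.2 173.1]]
0.175 [[152.3 165.8]]
0.213 [[150.3 150.1]]
```

View pics/h3z.png

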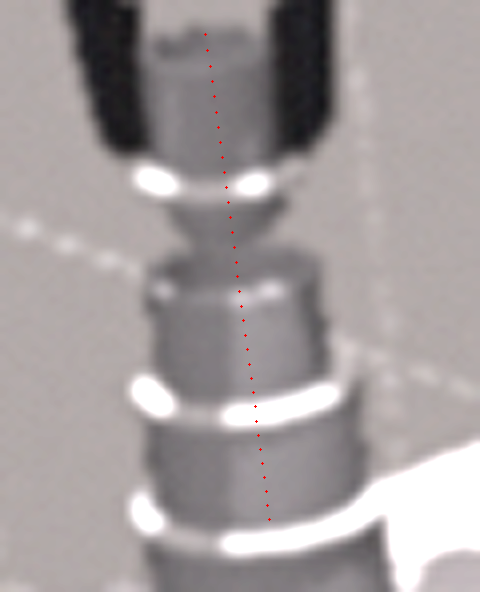

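Measured against the projected axis, S is off by about -9 px, M by -14 and L by -11 in the 8x crop. That puts S within about 1.5 mm of the stack, inside the 4 mm clearance. Lowering.

Run:
```python
from act import *
d=place(.173,.9,.2); print('above home',d)
```

```text
place hit=True t 20.18 p [0.4381 0.382  0.1727] F [0.2 1.1 3.9] M [ 0.05  0.09 -0.01] w 36.7
above home -0.00028605062297881734
```

Run:
```python
from act import *
move_gripper(.62); st('open')
manip.move_straight([*RECV,.275],max_speed=.2)
x,y=OBJ['lid']; manip.move_pose([x,y,.2],quat(3.4)); move_gripper(.45); st('above lid')
s=snap('scene','p3s.png'); t=snap('top','p3t.png')
from fit import *
r=borefit('top',t,RECV,.181,.015);print('S rim',r)
cs=cv2.resize(s[90:300,110:310],None,fx=2.8,fy=2.8,interpolation=cv2.INTER_CUBIC); cv2.imwrite('pics/p3sc.png',cs[:,:,::-1])
```

```text
open t 20.62 p [0.4375 0.3813 0.1718] F [-0.   0.5  0.9] M [ 0.09  0.1  -0.08] w 54.8
above lid t 23.09 p [0.4446 0.026  0.2001] F [0.4 0.3 0.4] M [-0.16  0.05 -0.06] w 39.7
S rim (array([0.43806154, 0.38171919]), np.float64(0.01443086249419209), np.int64(90), np.float64(0.3178740008626434))
```

View pics/p3sc.png

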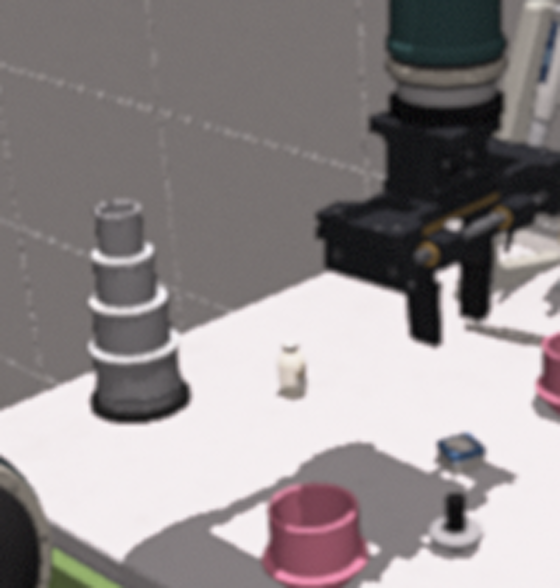

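View pics/p3t.png

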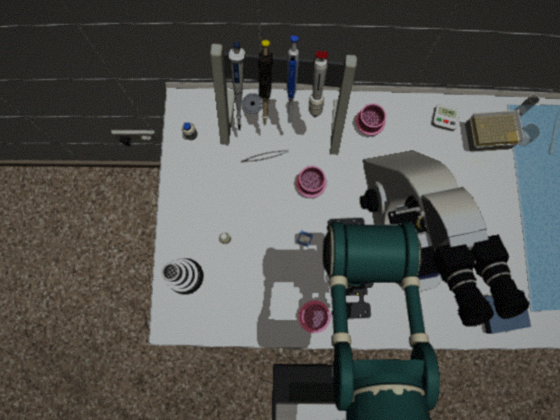

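The stack of three stands flat with parallel flanges, and the S rim is at (0.4381, 0.3817). The bottle and box haven't moved. Next is the lid.

```bash
sed -i 's/^RECV=.*/RECV=np.array([.4382,.3818])/' act.py
python3 - <<'E'
from act import *
ok=pick('lid',3.4,.45,.15,.043,15,False)
if ok:
    x,y=OBJ['lid']; manip.move_straight([x,y,.28],max_speed=.2); st('lifted')
    manip.move_pose([*RECV,.28],quat(41)); manip.move_straight([*RECV,.238],max_speed=.1); st('hover')
    s=snap('scene','h4s.png')
    cs=cv2.resize(s[90:225,100:220],None,fx=5,fy=4.4,interpolation=cv2.INTER_CUBIC); cv2.imwrite('pics/h4sc.png',cs[:,:,::-1])
E
```

```text
above t 23.51 p [0.4428 0.0257 0.1487] F [0.1 0.3 0.5] M [-0.1   0.07 -0.02] w 39.6
down hit=False t 24.38 p [0.4458 0.0257 0.0442] F [0.5 0.2 0.6] M [-0.1   0.08  0.01] w 39.6
gripped t 24.86 p [0.445  0.0257 0.0435] F [-0.7  0.8  4.6] M [-0.09  0.12  0.04] w 15.4
lifted t 26.19 p [0.4436 0.0257 0.2785] F [-0.7  0.7 -2. ] M [-0.09  0.02  0.03] w 15.4
hover t 28.09 p [0.4383 0.3814 0.2378] F [ 0.4 -0.1 -0.6] M [-0.03  0.01 -0.  ] w 15.3
```

View pics/h4sc.png

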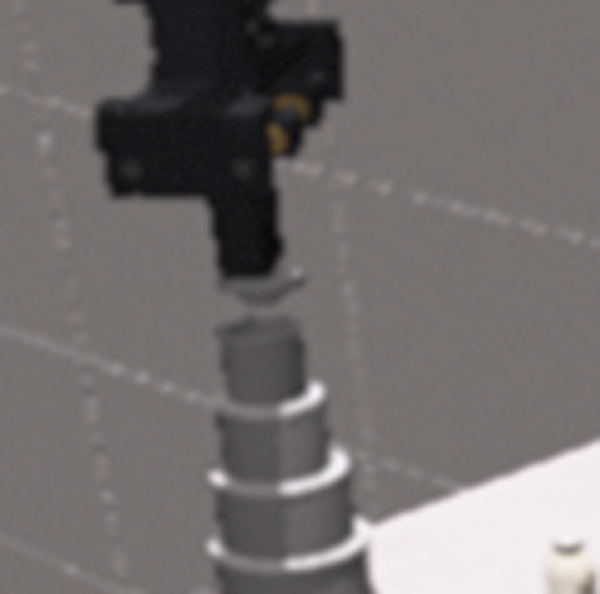

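Run:
```python
from act import *
s=cv2.imread('pics/h4s.png'); c=s[140:190,130:180]
c=cv2.resize(c,None,fx=12,fy=12,interpolation=cv2.INTER_CUBIC); c=cv2.convertScaleAbs(c,alpha=1.8,beta=-60)
for z in np.arange(.09,.25,.004):
    u,v=proj('scene',[[*RECV,z]])[0]; cv2.circle(c,(int((u-130+.5)*12),int((v-140+.5)*12)),1,(0,0,255),-1)
for z in(.1225+.02,.181,.2095): print(z,((proj('scene',[[*RECV,z]])[0]-[130,140]+.5)*12).round())
cv2.imwrite('pics/h4z.png',c)
```

```text
0.1425 [291. 474.]
0.181 [268. 287.]
0.2095 [251. 145.]
```

View pics/h4z.png

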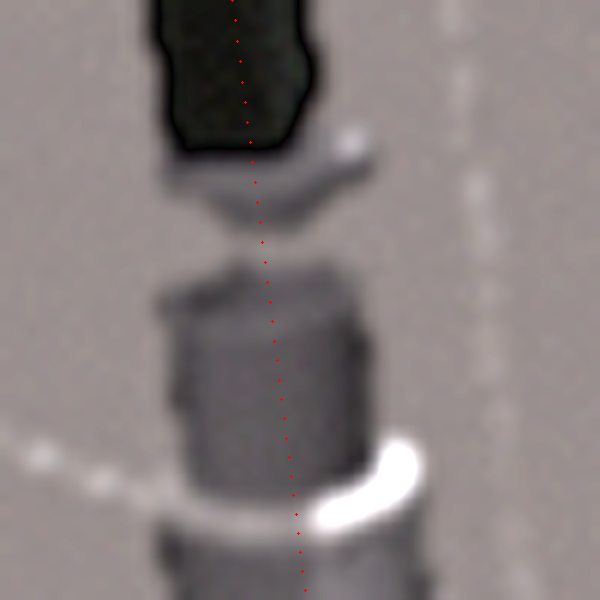

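The disc centre is at column 266 against 253 for the axis, while the S collar is 6 px left of the axis. The lid is therefore about 3 mm too far to camera-right, which is perpendicular to the jaws. I'll shift to correct it and check again.

Run:
```python
from act import *
T=RECV+np.array([-.0021,.0024])
manip.move_straight([*T,.238],max_speed=.02); manip.wait(.2); st()
s=snap('scene','h5s.png')[:,:,::-1]; c=s[140:190,130:180]
c=cv2.resize(c,None,fx=12,fy=12,interpolation=cv2.INTER_CUBIC); c=cv2.convertScaleAbs(c,alpha=1.8,beta=-60)
for z in np.arange(.09,.25,.004):
    u,v=proj('scene',[[*RECV,z]])[0]; cv2.circle(c,(int((u-130+.5)*12),int((v-140+.5)*12)),1,(0,0,255),-1)
cv2.imwrite('pics/h5z.png',c)
```

```text
t 28.65 p [0.4361 0.3843 0.2381] F [0.5 1.  0. ] M [-0.1 -0.  -0. ] w 15.5
```

View pics/h5z.png

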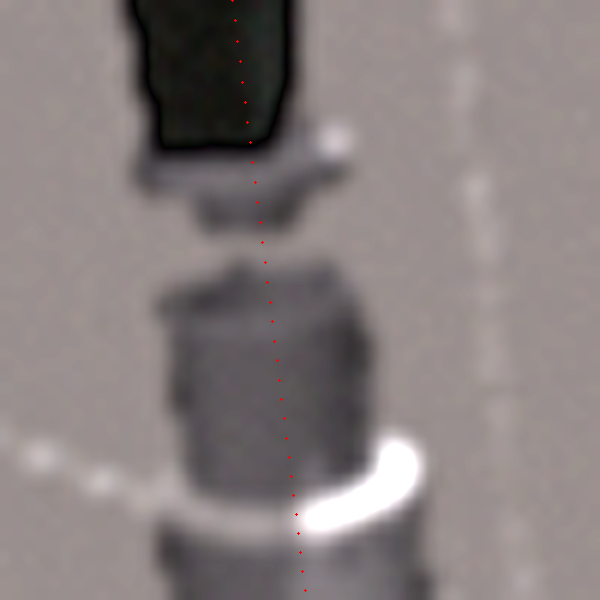

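The disc is now 9 px left of the axis and the stack about 6 px left, so they agree within 1 mm. Lowering the lid.

Run:
```python
from act import *
T=RECV+np.array([-.0018,.0021])
hit=manip.move_straight([*T,.211],max_speed=.04,stop_force=4); s=st(f'hit={hit}'); print('above home',s['ee_pos'][2]-.2145)
```

```text
hit=True t 29.27 p [0.4359 0.3835 0.2139] F [-1.3 -0.4  2.8] M [-0.06 -0.01  0.01] w 15.4
above home -0.0005657152897963202
```

The lid is home. I'll release, retreat clear and verify.

Run:
```python
from act import *
move_gripper(.5); st('open')
p=status.get_state()['ee_pos']; manip.move_straight([p[0],p[1],.30],max_speed=.15)
manip.move_pose([.45,.10,.32],quat(13)); st('away')
s=snap('scene','es.png'); t=snap('top','et.png')
a=cv2.resize(s[80:280,110:320],None,fx=2.9,fy=2.9,interpolation=cv2.INTER_CUBIC); cv2.imwrite('pics/esc.png',a[:,:,::-1])
a=cv2.resize(t[170:310,150:350],None,fx=4,fy=4,interpolation=cv2.INTER_CUBIC); cv2.imwrite('pics/etc.png',a[:,:,::-1])
```

```text
open t 29.87 p [0.4356 0.3833 0.2135] F [0.1 0.7 0.9] M [-0.07 -0.01  0.03] w 44.0
away t 31.69 p [0.45   0.1006 0.3196] F [0.5 0.1 0.4] M [-0.11  0.02 -0.07] w 44.1
```

View pics/esc.png

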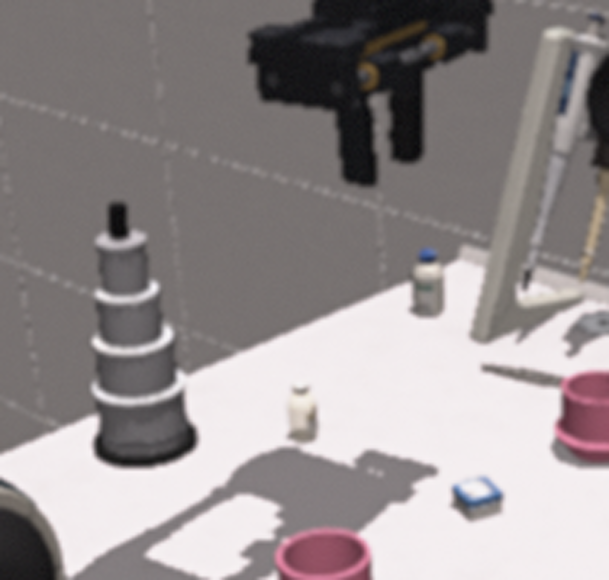

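View pics/etc.png

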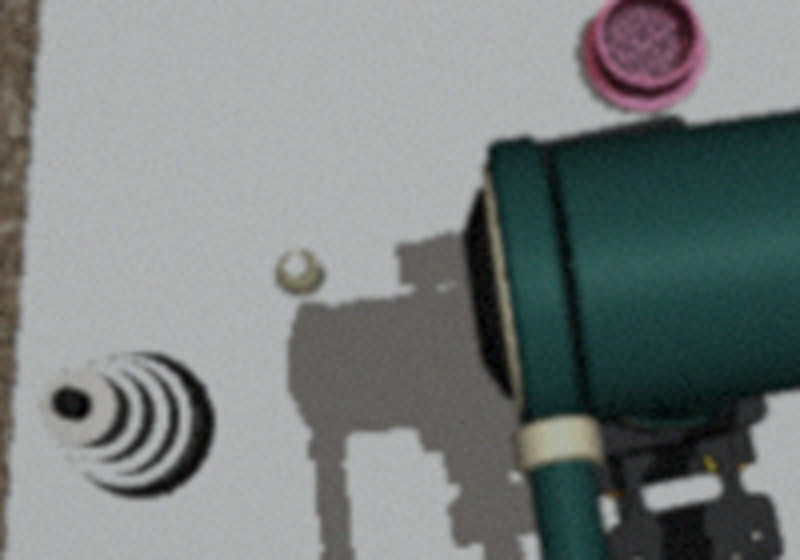

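The stack is complete. The knob is upright at (118,220) in the scene crop and all flanges are level. The bottle at (302,412), the box at (477,495) and the pink look-alikes are in place. The gripper is open and clear.

Run:
```python
from act import *
manip.wait(.5); st(); manip.finish_job()
```

```text
t 32.29 p [0.45   0.1001 0.32  ] F [-0.2  0.2  0.7] M [-0.05  0.03 -0.  ] w 44.2
the job is handed in; nothing more can be done
```

The sieve set is built on the receiver in the order asked: large, middle, small, then the lid. I handed it in at about 32 s with the gripper open and well clear.

- **Seating:** each piece stopped on contact within about 0.6 mm of its computed home height. The last pictures show the flanges level and the knob upright.
- **Left alone:** the bottle, the coverslip box and the pink look-alikes were not touched. In the final pictures the bottle, the box and the two pink look-alikes in view stand where they were. The box was checked in the scene view only, because the arm hid it in the top view.
- **Lid:** the check above the stack showed it about 3 mm off-centre in the grip. I shifted it until it agreed within about 1 mm before lowering it.
- **Checks that disagreed or failed:**
  - The two cameras differed by up to about 2 mm, so I used averages.
  - After the middle sieve was placed, the top-view check of its rim was blocked by the arm and the scene-view one was noisy. I ignored both and relied on the contact height and the scene picture.

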